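Close up the water filter after flushing

TASK

The heater's water filter has just been flushed. Turn its selector knob so that the white pointer line sits on the bar-shaped mark (not a dot), clicked into that detent; then put the loose snap cap (the tall stepped one, not the wide flat one) straight down on the open flush stud, press until it clicks, and keep pressing after the click until it squeezes the rubber seal firmly home. Finish while still holding the cap pressed down, and leave the wide cap, the bottle and the plant where they are.

Things in the scene. Friction and masses are not known exactly. Their poses are not given: they have to be found in the camera images.
- unit: fixed water filter: white box 170 (x) x 280 (y) x 60 mm high; origin under its centre on the counter, axes along the box, z up. Knob axis at y = -75 mm, flush stud at y = +75 mm, both at x = 0. Behind the box (x = 87 to 173, y = -135 to 135 mm) lies a clear canister, top 86 mm above the counter; brass pipe stubs at both ends reach y = +/-190 mm, 46 mm high
- knob (a joint): selector knob angle in rad, 0 to 2.618, growing clockwise seen from above. Detents every 30 degrees from 0 (about 0.1 N m); let go, it settles into the nearest. The bar-shaped mark is at 1.047, the other detents have round dots; it starts near 1.571 or 2.094. The pointer line points along the unit's -x axis at 0, along its +y axis at 1.571
- knob_grip (a point): on the knob's axis, 96 mm above the counter; turns with the knob. The knob is a black bar 42 long (its x axis; white pointer line on the -x half of its top) x 14 mm wide (its y axis), top 106 mm above the counter, on a 44 mm disc whose top is 74 mm above the counter. Grip it across the 14 mm
- mark (a point): the raised black bar-shaped mark, 20 x 6 mm, on the top plate beside the knob; point at its centre; 48 mm from the knob's axis
- stud (a point): centre of the flush port's hard shoulder, 70 mm above the counter, axes as the unit's; the cap is home when its origin is here. From here a white stud of 22 mm diameter rises 28 mm, its top 9 mm tapering to 12 mm diameter; round it lies the seal ring
- seal (a joint): squeeze of the black rubber seal ring (40 mm outside diameter, 4 mm proud of the shoulder round the stud), in m: 0 free, 0.004 squeezed level with the shoulder. Springy: 3 N to start, 11 N fully squeezed; it comes back up when not pressed
- cap: loose white snap cap, about 45 g, standing mouth down; origin at the centre of its mouth (lowest plane), z up. Skirt 40 mm diameter and 33 mm high with a 25 mm wide mouth (inner bead), above it a ribbed grip boss 26 mm diameter, 26 mm high; 59 mm in all
- wide_cap: bystander: loose white wide flat screw cap, 58 mm diameter, 26 mm high; origin at the centre of its underside; leave alone
- cleaner: bystander: blue bottle, 68 mm diameter, 200 mm high; origin at the centre of its underside; leave alone
- pot: bystander: yellow plant pot, 116 mm diameter, 95 mm high with leaves up to 190 mm; origin at the centre of its underside; leave alone
- latch0: one of four small sprung steel balls in the stud's side, 12 mm above the shoulder, 29 mm across the four. Pressing the cap on: free until its origin is 14 mm above the shoulder, then a peak of about 7 to 12 N, dropping to nothing at 9 mm (the click), drawn in by itself down to 5 mm, then it meets the seal at 4 mm
There are look-alikes about, which are no part of the job. Leave any orange or pink look-alike of the cap alone.

How it is judged (in metres and radians):
On the way, in this order (a step that is already met when the one before it is completed fails the run):
1. the knob rests in the marked detent before the cap is clicked on (value of joint knob between 0.92 and 1.17 rad), for 0.3 s.
2. the cap has clicked past the latch balls, upright on the stud (z of cap in the frame of stud below 0.0065 m and horizontal distance between cap and stud below 0.003 m and angle between cap's own z axis and vertical below 0.1 rad), for 0.1 s.
At the end, for the whole second after the job is handed in: the knob is in the marked detent (1.047 within about 0.12 rad); the cap sits upright (within 0.1 rad) and centred (3 mm) on the stud, past the click, within 2.5 mm of home, at rest, with the seal squeezed by more than 2.2 mm, and the fingers are still holding it down (more than 2 N on it) (all of step 1 and value of joint seal above 0.0022 m and z of cap in the frame of stud below 0.0025 m and horizontal distance between cap and stud below 0.003 m and angle between cap's own z axis and vertical below 0.1 rad and contact force between the fingers and cap above 2 N and linear speed of cap below 0.02 m/s); the arm keeps its last pose, push and grip.
It fails at once if the wide cap was displaced by more than 30 mm (distance of wide_cap from where it was at the start of the episode above 0.03 m).
It fails at once if the cleaner bottle was displaced or toppled (distance of cleaner from where it was at the start of the episode above 0.03 m or angle between cleaner's own z axis and vertical above 0.4 rad).
It fails at once if the plant pot was displaced or tipped (distance of pot from where it was at the start of the episode above 0.03 m or angle between pot's own z axis and vertical above 0.4 rad).
It also fails if it takes over 64 s, if anything falls off the work surface, if the arm or the gripper's body presses on something with over 40 N, if the wrist force passes 120 N, or if a joint passes its speed limit or range.

ROBOT

A 6-joint arm with a two-finger parallel gripper is mounted at the origin on the work surface. World frame = base frame: x ahead of the robot, y to its left, z up, the work surface at z = 0. Lengths are in mm, angles in rad, forces in N, time in s.
With the tool pointing down it reaches from about 350 to 875 mm from the base axis. Payload 4.2 kg.
Tool frame: the origin (TCP) lies at the very end of the fingers, on their centre line; the grasp point (between the pads) lies 19 mm behind it; z points along the fingers, y is the line along which they close (so a half turn about z gives the same grasp; the last joint's range is limited). The gripper opens to 85 mm and grips with 20 to 120 N. Pads are 22 mm wide; open, the fingers measure 114 mm over their backs; the gripper's body (76 mm by 85 mm) begins 54 mm behind the grasp point. The pads swing forward as they close: fully open they stand 13 mm farther back than shut.
Start: joints at [1.569, 0.385, 0.008, 0, -1.194, -0.259], TCP at [161.127, 603.852, 231.312] pointing down, gripper open.
Joint ranges: [-3.14, 3.14], [-1.21, 2.06], [-1.07, 1.41], [-3.16, 2.05], [-2.99, -0.16], [-3.1, 3.1]. Speed limits (rad/s): [2.79, 2.79, 3.14, 3.14, 3.14, 3.14].

INTERFACE

Orientations are given as a unit quaternion [x, y, z, w].
In Python, from bench import arm gives the robot as it stands. The module is installed in compiled form; this text tells all that it offers.
- The arm moves only by the tool drive_tool, never from a script. Its argument "targets" is a list of rows, each a list of 5 numbers: the closure, from -1 (fully open) to 1 (shut), then the shift along the tool's x, y, z in mm, then the turn about the tool's z in degrees. In form: [[grip, tx, ty, tz, roll], ...]. A call has 1 to 12 rows; each row is the pose to reach, as a shift and turn from the pose commanded when the call began, along the tool's axes at that moment; what a row does not reach only later rows make up. A row lasts 1/10 s, in which the tool goes at most 50 mm and 8.59 degrees, less where a joint would pass 70% of its speed; a pose out of reach is approached as far as the arm can. A call with a gripper value outside its range is refused whole. The fingers move at their own pace and stop on an object; the grip force is fixed at half the most. Time passes only in rows, so rows that repeat a pose let the fingers close. It gives the time, the measured TCP pose, the force, the opening and the grip force at its end, in the units of the state.
- arm.read_state(): the state, without advancing time (a new reading comes with each control period).
- arm.get_image(name): name is "scene" or "top" or "wrist"; returns the picture (384x512x3 uint8, blue, green, red); there is no depth.
- arm.camera_params(name): a dict with "fov_y" (degrees; the focal length in pixels is half the picture's height over the tangent of half this angle, whatever the lens; pixels are square), "cx", "cy" (the principal point, pixels), "D" ([k1, k2, p1, p2, k3] as OpenCV has them; the pictures are not rectified), "rvec" (rotation vector, rad) and "tvec" (3), from world to camera coordinates, as OpenCV has them; the wrist camera has in their place "tool_from_camera" (4x4, takes a point from camera to tool coordinates, whose origin is the TCP and whose axes are the flange's). Camera axes: x right, y down, z forward; pixel columns grow to the right and rows downward; lengths in mm; the calibration is good to about 2 mm. A picture is of the moment at which its call begins: read the wrist's pose just before it. camera_params takes no time and is no camera call.
- arm.job_done(): hands the job in; it is judged then, once.
The state is a dict: "clock": time; "joints": joint angles; "joint_vel": joint speeds; "joint_efforts": joint torques, N m; "position": TCP position; "ee_rot": TCP orientation; "contact_force": force on the tool from outside, world axes, zero at the start; "wrist_torque": the same for the moment, N m; "gripper_width": finger opening in mm; "grasp_force": force on a finger pad.
Only numpy, scipy, OpenCV 4.12 (cv2) and the standard library are available. Lean on these libraries where they do the work, as an engineer would, in place of code of your own. Each camera call takes 0.05 s, during which the arm holds its last target. There are 200 camera calls.

## Working session

There is one attempt and no reset: what is moved stays moved. The work goes in short steps, Python scripts to look and compute and a tool call to move; the robot and the scene stay as the last step left them, time stands still between calls to the robot, and variables do not carry over. Pictures are saved under pics/ and viewed, at most 10 in all, crops included, and the job is handed in when it is done.

Besides the shell and the picture viewer there is one more tool, called after "Request:" as name(argument=value, ...) on one line, values as JSON. drive_tool: Moves the arm, as the interface text tells. Its arguments: {"type":"object","properties":{"targets":{"type":"array","items":{"type":"array","items":{"type":"number"}}}},"required":["targets"]}

```bash
mkdir -p pics; cat > h.py <<'E'
import numpy as np, cv2
from scipy.spatial.transform import Rotation as R
from bench import arm
def cam(name, st=None):
    p=arm.camera_params(name); f=192/np.tan(np.radians(p["fov_y"])/2)
    K=np.array([[f,0,p["cx"]],[0,f,p["cy"]],[0,0,1.]]); D=np.array(p["D"],float)
    if "rvec" in p:
        Rm=cv2.Rodrigues(np.array(p["rvec"],float))[0]; t=np.array(p["tvec"],float).ravel()
    else:
        T=np.array(p["tool_from_camera"]); W=np.eye(4)
        W[:3,:3]=R.from_quat(st["ee_rot"]).as_matrix(); W[:3,3]=st["position"]
        M=np.linalg.inv(W@T); Rm=M[:3,:3]; t=M[:3,3]
    return K,D,Rm,t
def ray(c,uv):
    K,D,Rm,t=c; n=cv2.undistortPoints(np.array([[uv]],float),K,D)[0,0]
    return -Rm.T@t, Rm.T@np.array([n[0],n[1],1])
def atz(c,uv,z):
    o,d=ray(c,uv); return o+d*(z-o[2])/d[2]
def tri(*cu):
    A=np.zeros((3,3));b=np.zeros(3);L=[]
    for c,uv in cu:
        o,d=ray(c,uv); d=d/np.linalg.norm(d); P=np.eye(3)-np.outer(d,d); A+=P;b+=P@o;L.append((P,o))
    x=np.linalg.solve(A,b); return x,[np.linalg.norm(P@(x-o)) for P,o in L]
def proj(c,X):
    K,D,Rm,t=c; return cv2.projectPoints(np.array(X,float).reshape(-1,3),cv2.Rodrigues(Rm)[0],t,K,D)[0].reshape(-1,2)
E
python3 - <<'E'
from h import *
s=arm.read_state(); print(s)
for n in("scene","top","wrist"):
    cv2.imwrite(f"pics/{n}0.png",arm.get_image(n))
a=[cv2.imread(f"pics/{n}0.png") for n in("scene","top")]
p=arm.camera_params("wrist");print(p["tool_from_camera"])
for n in("scene","top"):
    K,D,Rm,t=cam(n);print(n,-Rm.T@t,Rm[2],K[0,0],D)
E
```

```text
{'clock': 0.0, 'joints': array([ 1.56862679e+00,  3.85570647e-01,  6.64713462e-03, -5.13046139e-04,
       -1.19397877e+00, -2.58608804e-01]), 'joint_vel': array([-1.29876993e-03, -1.62232570e-03,  2.59042820e-04,  5.37706062e-04,
        3.07665001e-04, -7.76181282e-05]), 'joint_efforts': array([ 9.55571886e-04, -3.92285156e+01,  1.88407874e+01,  4.18619201e+00,
       -4.53966932e-03, -5.09730071e-06]), 'position': array([160.96727496, 603.3259588 , 230.21931804]), 'ee_rot': array([ 9.91498481e-01, -1.30113781e-01, -1.01825802e-04,  1.07482256e-03]), 'contact_force': array([ 0.3892811 , -0.85642066,  0.09460209]), 'wrist_torque': array([ 0.04125418, -0.00019642,  0.06816355]), 'grasp_force': 0.0, 'gripper_width': 85.50185932548531}
[[ 4.70149244e-04 -9.57962929e-01 -2.86891628e-01  7.38587115e+01]
 [ 9.99999667e-01  2.58993292e-04  7.73961641e-04 -6.83055170e-01]
 [-6.67123553e-04 -2.86891896e-01  9.57962731e-01 -1.42471466e+02]
 [ 0.00000000e+00  0.00000000e+00  0.00000000e+00  1.00000000e+00]]
scene [1556.69199142  -55.2388745   904.86240013] [-0.79074603  0.053217   -0.60982675] 463.9861752084081 [-0.18739078  0.          0.          0.          0.        ]
top [ 179.51242392   38.28577764 1610.0110077 ] [ 0.21733155 -0.00832575 -0.97606233] 466.95456328802607 [-0.18639428  0.          0.          0.          0.        ]
```

View pics/scene0.png

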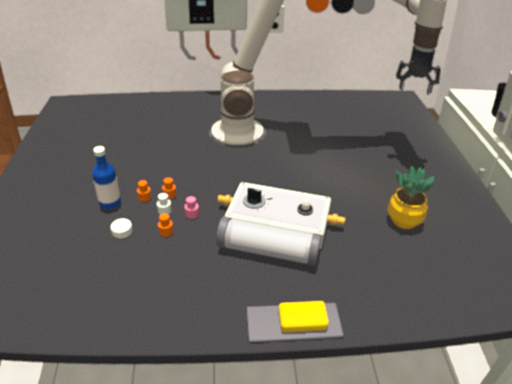

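View pics/top0.png

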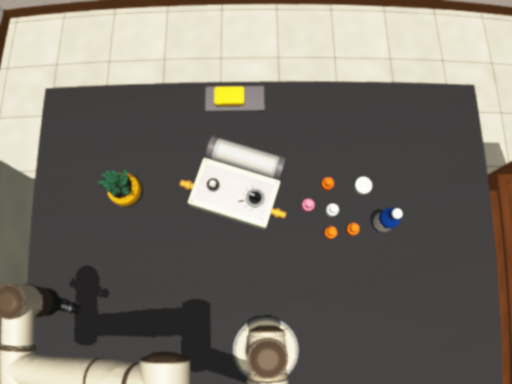

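Scene: white stepped cap at (163,204), wide flat cap at (121,228), orange caps at (144,190), (169,187) and (166,226), pink at (191,207). Knob at (254,196), stud at (305,209). In the top view these are cap (333,210), wide cap (364,185), orange caps (328,183), (331,232) and (353,229), pink (308,205), knob (255,198), stud (213,184). I choose the white stepped one and check it in an enlarged crop.

```bash
python3 - <<'E'
from h import *
s=cv2.imread("pics/scene0.png");t=cv2.imread("pics/top0.png")
a=cv2.resize(s[170:270,95:225],None,fx=4,fy=4,interpolation=3)[:300]   # 520x300 , origin 95,170
b=cv2.resize(s[175:250,215:345],None,fx=4,fy=4,interpolation=3)  # origin 215,175
cv2.imwrite("pics/c1.png",np.vstack([a,b]))
a=cv2.resize(t[165:245,290:410],None,fx=4,fy=4,interpolation=3)[:300]
a=cv2.copyMakeBorder(a,0,0,0,0,0)
b=cv2.resize(t[155:230,175:295],None,fx=4,fy=4,interpolation=3)
cv2.imwrite("pics/c2.png",np.vstack([a,b]))
S,T=cam("scene"),cam("top")
for n,z,u,v in[("cap top",59,(162.5,197),(333,210)),("knob top",106,(254,190),(255,197)),("stud top",98,(305,206),(213,184))]:
    print(n,tri((S,u),(T,v)),atz(T,v,z))
for n,v,z in[("o1",(328,183),59),("o2",(331,232),59),("o3",(353,229),59),("pink",(308,205),59),("wide",(364,185),26),("bottle",(397,213),200)]: print(n,atz(T,v,z))
E
```

```text
cap top (array([ 466.94744809, -239.13080874,   48.50225091]), [np.float64(0.735069120558833), np.float64(0.7350691205588579)]) [ 465.05682923 -238.00718434   59.        ]
knob top (array([505.50222468,  29.03349748,  96.69121917]), [np.float64(2.29387446466609), np.float64(2.293874464666075)]) [503.32068367  26.81738392 106.        ]
stud top (array([557.06888758, 170.64770017,  75.033856  ]), [np.float64(2.4006620968689334), np.float64(2.4006620968689147)]) [551.04714045 166.31524702  98.        ]
o1 [ 559.67121551 -225.24919479   59.        ]
o2 [ 389.86031394 -227.75416604   59.        ]
o3 [ 398.72364411 -303.51138534   59.        ]
pink [ 483.50055755 -153.12500432   59.        ]
wide [ 559.21435603 -359.23908271   26.        ]
bottle [ 426.46875273 -415.79112327  200.        ]
```

View pics/c1.png

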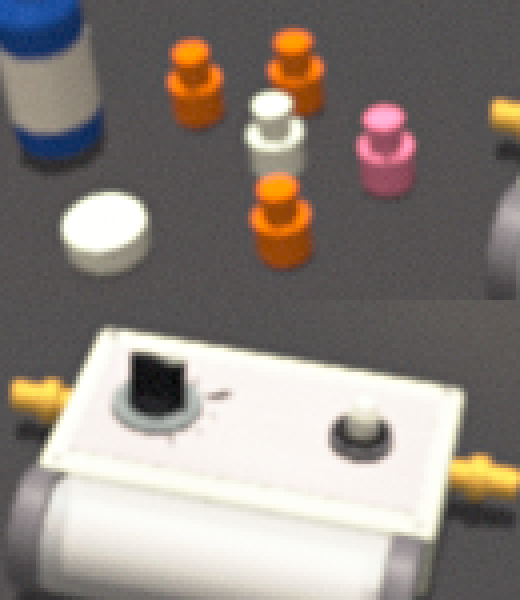

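View pics/c2.png

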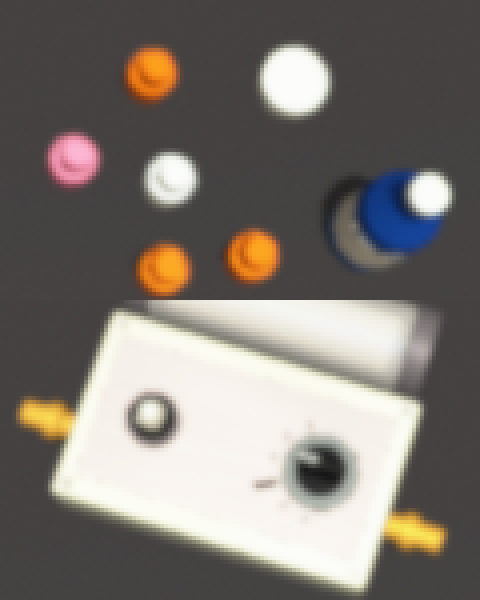

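The crops confirm the choice: the white stepped cap is surrounded by orange and pink look-alikes. The pointer points up and left, about 2.094 rad, and the bar mark is to the left of the knob. The unit yaw is about -19°, so I need to turn the knob about 60° counter-clockwise. Moving above the knob.

Request:
drive_tool(targets=[[-1,479,469,20,124],[-1,479,469,20,124],[-1,479,469,20,124],[-1,479,469,20,124],[-1,479,469,20,124],[-1,479,469,20,124],[-1,479,469,20,124],[-1,479,469,20,124],[-1,479,469,20,124],[-1,479,469,20,124],[-1,479,469,20,124],[-1,479,469,20,124]])

```text
clock: 1.35
position: [467.5, 86.0, 213.5]
ee_rot: [-0.512, 0.859, 0.0, 0.0]
contact_force: [1.2, 0.4, 0.9]
gripper_width: 85.4
grasp_force: 0.0
```

Request:
drive_tool(targets=[[-1,33,-57,0,20],[-1,33,-57,0,20],[-1,33,-57,0,20],[-1,33,-57,0,20],[-1,33,-57,0,20]])

```text
clock: 1.85
position: [501.5, 32.0, 213.2]
ee_rot: [-0.358, 0.934, 0.0, -0.0]
contact_force: [-0.1, -0.3, 0.2]
gripper_width: 85.4
grasp_force: 0.0
```

```bash
python3 - <<'E'
from h import *
s=arm.read_state(); im=arm.get_image("wrist"); print(s["position"],s["ee_rot"],s["joints"])
np.savez("w1.npz",position=s["position"],ee_rot=s["ee_rot"]); cv2.imwrite("pics/w1.png",cv2.resize(im,(768,576),interpolation=3))
c=cam("wrist",s);print(proj(c,[[503,27,106],[551,166,98]]))
E
```

```text
[501.50786888  32.03574277 213.24537415] [-3.58331929e-01  9.33594229e-01  4.63789409e-05 -2.05737788e-04] [ 3.87338547e-01  1.91496958e-01 -3.13888707e-01 -1.15769255e-04
 -1.06582012e+00 -1.22511771e+00]
[[249.07189718 188.1599779 ]
 [329.79148888 324.94727406]]
```

View pics/w1.png

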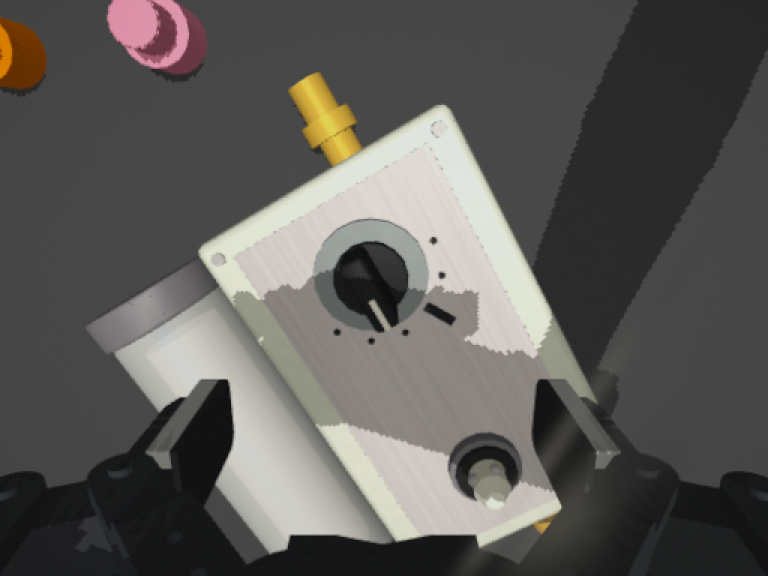

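The wrist view shows the knob disc centre at (371,275) in the 1.5x picture, with the white line from (372,301) to (388,329). The bar mark is at (440,314), and dots are at (433,240), (442,275), (405,332), (371,340) and (337,332). The stud ring is at (485,468) and the stud tip near (493,499).

```bash
python3 - <<'E'
from h import *
s=dict(np.load("w1.npz"));c=cam("wrist",s);T=cam("top");S=cam("scene")
w=lambda u,v,z:atz(c,(u/1.5,v/1.5),z)
k=w(371,275,74);st=w(485,468,74);m=w(440,314,61)
print("knob",k,"stud",st,"dist",np.linalg.norm(k-st),"mark",m,np.linalg.norm((m-k)[:2]))
an=lambda d:np.degrees(np.arctan2(d[1],d[0]))
yaw=an(st-k)-90
for n,p in[("dot0",w(433,240,60)),("mark",m),("dot3",w(405,332,60)),("dot4",w(371,340,60)),("dot5",w(337,332,60))]:
    print(n,"knob angle",(180+yaw-an(p-k))%360)
a,b=w(372,301,106),w(388,329,106)
print("yaw",yaw,"line",a,b,"pointer world",an(b-a),an(b-k),"knob deg",(180+yaw-an(b-a))%360,(180+yaw-an(b-k))%360)
print("tool x ang",an(R.from_quat(s["ee_rot"]).as_matrix()[:,0]))
# two view: disc & stud ring in top crops (crop2 lower origin 175,155, y offset 300)
f=lambda u,v:(175+u/4-.375,155+(v-300)/4-.375)
print("knob tri",tri((c,(371/1.5,275/1.5)),(T,f(320,472))))
print("stud tri",tri((c,(485/1.5,468/1.5)),(T,f(151,419))))
g=lambda u,v:(215+u/4-.375,175+(v-300)/4-.375)
print("knob tri S",tri((c,(371/1.5,275/1.5)),(S,g(157,403))))
print("stud tri S",tri((c,(485/1.5,468/1.5)),(S,g(361,438))))
E
```

```text
knob [507.83822549  28.61744184  74.        ] stud [554.43949909 167.81813801  74.        ] dist 146.79411607772235 mark [500.81810033  78.17098834  61.        ] 50.04833792110647
dot0 knob angle 3.631351414216681
mark knob angle 63.427317804968524
dot3 knob angle 92.45501488052943
dot4 knob angle 120.2113143663561
dot5 knob angle 147.72533884174587
yaw -18.509391357445807 line [510.98235339  33.0209714  106.        ] [516.82390924  49.36499732 106.        ] pointer world 70.33248570529608 66.58275556482953 knob deg 91.15812293725813 94.90785307772468
tool x ang -138.0044179025152
knob tri (array([506.98361988,  27.89232088,  78.56822218]), [np.float64(0.11136298254047788), np.float64(0.11136298254053398)])
stud tri (array([556.54840104, 170.93301621,  69.20019333]), [np.float64(0.28823356140422246), np.float64(0.2882335614040972)])
knob tri S (array([510.32421209,  30.95662287,  62.25825933]), [np.float64(0.4571796237969423), np.float64(0.4571796237969748)])
stud tri S (array([558.03485145, 173.75003778,  64.49093155]), [np.float64(0.24527747390936666), np.float64(0.24527747390931282)])
```

The pointer is actually at 1.571, so the turn is 30° counter-clockwise. I'll align with the bar and descend.

Request:
drive_tool(targets=[[-0.3,-2.4,-6.7,40,-29.5],[-0.3,-2.4,-6.7,70,-29.5],[-0.3,-2.4,-6.7,80,-29.5],[-0.3,-2.4,-6.7,90,-29.5],[-0.3,-2.4,-6.7,110,-29.5],[-0.3,-2.4,-6.7,125,-29.5],[-0.3,-2.4,-6.7,134,-29.5],[-0.3,-2.4,-6.7,134,-29.5],[-0.3,-2.4,-6.7,134,-29.5]])

```text
clock: 2.8
position: [508.4, 29.0, 79.9]
ee_rot: [-0.584, 0.812, -0.0, 0.0]
contact_force: [0.4, -0.5, 0.4]
gripper_width: 55.5
grasp_force: 0.0
```

Request:
drive_tool(targets=[[0.4,0,0,0,0],[0.4,0,0,0,0],[0.7,0,0,0,0],[1,0,0,0,0],[1,0,0,0,0],[1,0,0,0,0],[1,0,0,0,0]])

```text
clock: 3.5
position: [509.1, 28.6, 80.3]
ee_rot: [-0.584, 0.812, -0.001, 0.001]
contact_force: [1.7, -3.6, 5.4]
gripper_width: 12.9
grasp_force: 60.9
```

Gripped (12.9 mm) with little side force. Turning, then releasing and rising.

Request:
drive_tool(targets=[[1,0,0,0,-6],[1,0,0,0,-12],[1,0,0,0,-18],[1,0,0,0,-24],[1,0,0,0,-30],[1,0,0,0,-31],[1,0,0,0,-31],[1,0,0,0,-31]])

```text
clock: 4.3
position: [509.8, 28.6, 80.3]
ee_rot: [0.78, -0.626, 0.001, -0.001]
contact_force: [4.9, -4.5, 4.4]
gripper_width: 12.9
grasp_force: 60.8
```

Request:
drive_tool(targets=[[0.3,0,0,0,0],[-0.3,0,0,0,0],[-0.3,0,0,0,0],[-0.3,0,0,0,0],[-0.3,0,0,-40,0],[-0.3,0,0,-80,0],[-0.3,0,0,-120,0],[-0.3,0,0,-120,0],[-0.3,0,0,-120,0]])

```text
clock: 5.2
position: [508.0, 28.9, 200.1]
ee_rot: [0.779, -0.627, 0.0, -0.001]
contact_force: [-0.5, -1.2, -0.2]
gripper_width: 55.6
grasp_force: 0.0
```

```bash
python3 - <<'E'
from h import *
s=arm.read_state(); im=arm.get_image("wrist"); print(s["position"],s["ee_rot"],s["joints"])
np.savez("w2.npz",position=s["position"],ee_rot=s["ee_rot"]); cv2.imwrite("pics/w2.png",cv2.resize(im,(768,576),interpolation=3))
E
```

```text
[507.95836008  28.92886649 200.14754848] [ 7.79416570e-01 -6.26505165e-01  2.19183985e-04 -1.01997986e-03] [ 3.75993699e-01  2.13208621e-01 -3.20993855e-01 -7.31333354e-04
 -1.03460441e+00 -1.58947616e-01]
```

View pics/w2.png

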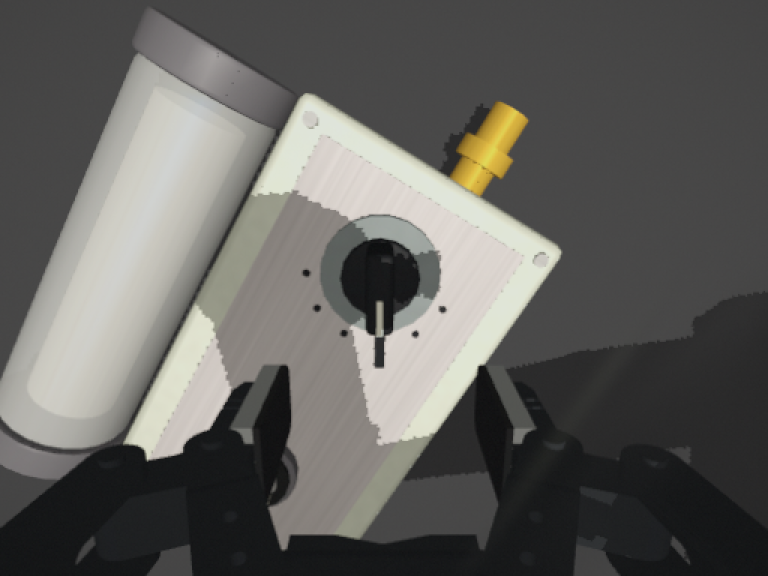

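The pointer line at (379,315) runs straight into the bar mark at (379,350), so the knob is in its detent. The gripped knob axis (509.5, 28.6) and the yaw of -18.5° predict the stud at (557, 171), which matches the triangulated (556.5, 170.9). Next, over the cap, with the fingers closing along the gap between the look-alikes.

Request:
drive_tool(targets=[[-0.3,252,98,0,67],[-0.3,252,98,0,67],[-0.3,252,98,0,67],[-0.3,252,98,0,67],[-0.3,252,98,0,67],[-0.3,252,98,0,67],[-0.3,252,98,0,67],[-0.3,252,98,0,67],[-0.3,252,98,0,67],[-0.3,252,98,0,67],[-0.3,252,98,0,67]])

```text
clock: 6.35
position: [466.3, -238.2, 198.7]
ee_rot: [-0.305, 0.952, 0.0, -0.001]
contact_force: [-0.3, 0.6, 0.4]
gripper_width: 55.4
grasp_force: 0.0
```

```bash
python3 - <<'E'
from h import *
s=arm.read_state(); im=arm.get_image("wrist"); print(s["position"],s["ee_rot"],s["joints"])
np.savez("w3.npz",position=s["position"],ee_rot=s["ee_rot"]); cv2.imwrite("pics/w3.png",cv2.resize(im,(768,576),interpolation=3))
c=cam("wrist",s);print(1.5*proj(c,[[466,-238,59],[466,-238,33]]))
E
```

```text
[ 466.29257474 -238.20985894  198.74608369] [-3.05266354e-01  9.52266755e-01  3.69408075e-04 -5.87311650e-04] [-1.62237048e-01  2.41005503e-01 -2.87549984e-01 -1.42717435e-04
 -1.04362301e+00 -7.88050996e-01]
[[383.14731685 270.52059866]
 [383.06388316 260.10382751]]
```

View pics/w3.png

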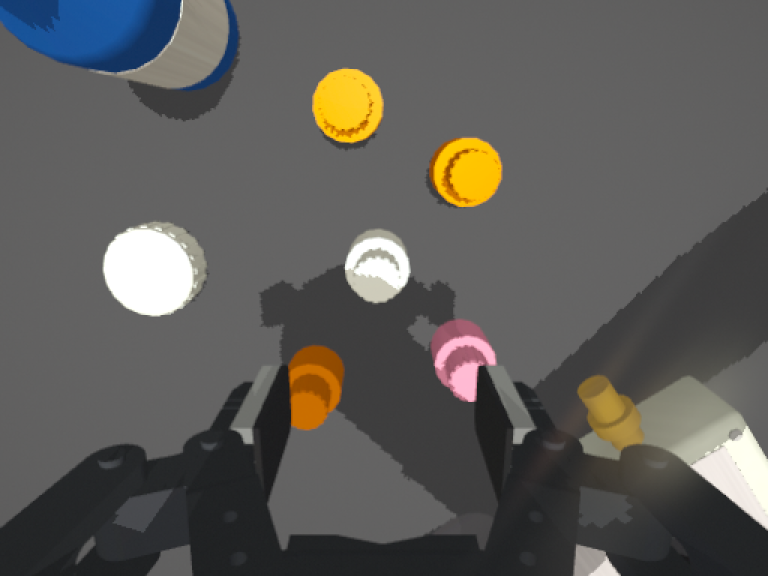

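Above the cap, it appears at (378,270) in the 1.5x picture, with orange caps at (348,105), (467,172) and (312,390), pink at (464,360) and the wide cap at (155,268). The fingers' closing line (image horizontal) is clear. Checking by triangulation.

```bash
python3 - <<'E'
from h import *
s=dict(np.load("w3.npz"));c=cam("wrist",s);T=cam("top");S=cam("scene")
w=(379/1.5,271/1.5); Rm=R.from_quat(s["ee_rot"]).as_matrix()
print(atz(c,w,59),tri((c,w),(T,(332.6,208.3))),tri((c,w),(S,(95+271/4-.4,170+98/4-.4))))
print("skirt",atz(c,(377.5/1.5,263/1.5),25))
print("tool shift",Rm.T@(atz(c,w,59)-s["position"]))
E
```

```text
[ 467.59847662 -239.75260801   59.        ] (array([ 471.19203845, -238.44443104,   49.42392476]), [np.float64(1.5377214049214423), np.float64(1.5377214049214218)]) (array([ 467.30454066, -238.76816427,   59.3306237 ]), [np.float64(1.0514363553819943), np.float64(1.0514363553819752)])
skirt [ 471.08757392 -238.67452772   25.        ]
tool shift [ -0.29036975  -2.16288391 139.74366168]
```

Request:
drive_tool(targets=[[-0.3,-1.5,-2.2,40,0],[-0.3,-1.5,-2.2,80,0],[-0.3,-1.5,-2.2,120,0],[-0.3,-1.5,-2.2,145,0],[-0.3,-1.5,-2.2,162,0],[-0.3,-1.5,-2.2,162,0],[-0.3,-1.5,-2.2,162,0]])

```text
clock: 7.1
position: [469.4, -239.4, 37.7]
ee_rot: [-0.305, 0.952, -0.0, -0.0]
contact_force: [0.7, -0.0, 0.1]
gripper_width: 55.4
grasp_force: 0.0
```

Request:
drive_tool(targets=[[0,0,0,0,0],[0.4,0,0,0,0],[0.7,0,0,0,0],[1,0,0,0,0],[1,0,0,0,0],[1,0,0,0,0]])

```text
clock: 7.7
position: [470.0, -239.7, 38.9]
ee_rot: [-0.305, 0.952, -0.001, 0.001]
contact_force: [-1.2, 0.3, 7.0]
gripper_width: 23.3
grasp_force: 58.7
```

Request:
drive_tool(targets=[[1,0,0,-20,0],[1,0,0,-60,0],[1,0,0,-100,0],[1,0,0,-140,0],[1,0,0,-160,0],[1,0,0,-160,0],[1,0,0,-160,0]])

```text
clock: 8.4
position: [468.5, -239.1, 197.1]
ee_rot: [-0.304, 0.953, 0.0, 0.0]
contact_force: [-0.7, 0.1, -0.3]
gripper_width: 23.8
grasp_force: 59.1
```

```bash
python3 - <<'E'
from h import *
s=arm.read_state(); im=arm.get_image("wrist"); print(s["position"],s["ee_rot"],s["contact_force"],s["wrist_torque"],s["gripper_width"])
np.savez("w4.npz",position=s["position"],ee_rot=s["ee_rot"]); 
S=arm.get_image("scene"); c=cam("scene");p=proj(c,[s["position"]])[0];print(p)
x,y=int(p[0]),int(p[1])
a=cv2.resize(im[150:384,100:412],(624,468),interpolation=3)
b=cv2.resize(S[y-60:y+40,x-50:x+50],(468,468),interpolation=3)
cv2.imwrite("pics/w4.png",cv2.resize(np.hstack([a,b]),(800,343)))
Rm=R.from_quat(s["ee_rot"]).as_matrix();print(Rm.T@(np.array([557,171,200])-s["position"]))
E
```

```text
[ 468.46679695 -239.13523552  197.11132311] [-3.04024727e-01  9.52664052e-01  3.89572059e-04  1.32845180e-04] [-0.7303888   0.11572954 -0.32689544] [ 0.00807667 -0.00115467 -0.01724285] 23.754220259344695
[157.06414141 155.49067895]
[-309.74589068  283.03421391   -2.5496813 ]
```

View pics/w4.png

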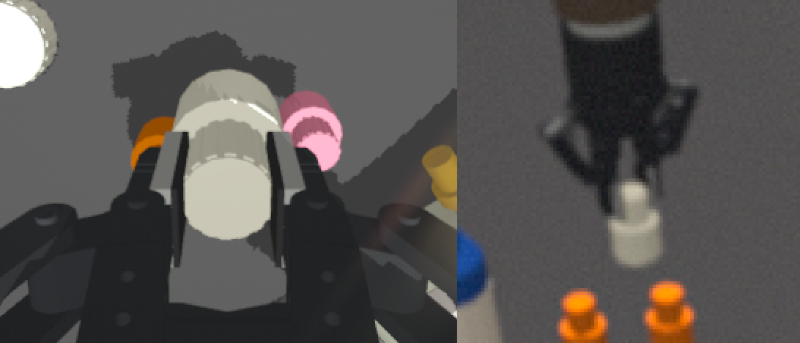

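The cap is held upright between the pads, with its boss top centre at about wrist pixel (255,284). I work out its axis in the tool frame and the shift to the stud.

```bash
python3 - <<'E'
from h import *
s=dict(np.load("w4.npz"));c=cam("wrist",s);Rm=R.from_quat(s["ee_rot"]).as_matrix()
p=atz(c,(255,284.5),s["position"][2]+20.5); d=Rm.T@(p-s["position"]); print("boss top in tool",d)
# predicted outlines for the skirt bottom with axis at d (px in the composite)
t=np.linspace(0,2*np.pi,72)
for dx in(-3,0,3):
  for r,z in((20,38.5),(20,5.5),(13,-20.5)):
    X=np.c_[d[0]+dx+r*np.cos(t),d[1]+r*np.sin(t),z+0*t]@Rm.T+s["position"]; q=(proj(c,X)-[100,150])*1.465; print(dx,r,z,q.min(0),q.max(0))
cap=Rm@[d[0],d[1],0]
print("stud shift",Rm.T@(np.array([557,171,0])-cap-[s["position"][0],s["position"][1],0]))
E
```

```text
boss top in tool [ -2.53690669  -0.12472516 -20.49884638]
-3 20 38.5 [175.96771735  73.61343411] [278.27210738 168.28645371]
-3 20 5.5 [166.08234954 105.30026973] [288.11606975 215.38289377]
-3 13 -20.5 [180.35302428 164.47841012] [273.79224411 246.32873629]
0 20 38.5 [175.74453245  66.04287574] [278.5046231  161.56326039]
0 20 5.5 [165.76177733  96.38408378] [288.44758446 207.65191268]
0 13 -20.5 [180.06333935 154.43232218] [274.09449081 237.33048488]
3 20 38.5 [175.51955845  58.40305999] [278.73900963 154.78107143]
3 20 5.5 [165.43810005  87.36928934] [288.78231967 199.83971168]
3 13 -20.5 [179.77030361 144.25472559] [274.40024591 228.21914443]
stud shift [-307.20756855  283.15702826    0.33899461]
```

Request:
drive_tool(targets=[[1,-307,283,0,0],[1,-307,283,0,0],[1,-307,283,0,0],[1,-307,283,0,0],[1,-307,283,0,0],[1,-307,283,0,0],[1,-307,283,0,0],[1,-307,283,0,0],[1,-307,283,0,0],[1,-307,283,0,0],[1,-307,283,25,0],[1,-307,283,45,0]])

```text
clock: 9.7
position: [554.2, 167.7, 150.8]
ee_rot: [-0.304, 0.953, -0.0, -0.001]
contact_force: [0.1, -1.0, -0.5]
gripper_width: 23.6
grasp_force: 59.2
```

```bash
python3 - <<'E'
from h import *
s=arm.read_state(); print(s["position"],s["ee_rot"],s["contact_force"],s["gripper_width"],s["joints"])
im=arm.get_image("wrist"); S=arm.get_image("scene"); T=arm.get_image("top")
np.savez("w5.npz",position=s["position"],ee_rot=s["ee_rot"])
a=cv2.resize(im[130:384,100:412],(624,508),interpolation=3)
b=cv2.resize(S[170:233,275:338],(254,254),interpolation=3);d=cv2.resize(T[150:213,180:243],(254,254),interpolation=3)
v=np.hstack([a,np.vstack([b,d])]); print(v.shape); cv2.imwrite("pics/w5.png",cv2.resize(v,(800,463)))
E
```

```text
[554.21800417 167.72402833 150.77362461] [-3.03715363e-01  9.52762142e-01 -7.41723456e-05 -1.12867416e-03] [ 0.12736863 -1.01442057 -0.50001935] 23.62922351771093 [ 5.73232565e-01  3.77922649e-01 -2.18996574e-01 -5.39964631e-04
 -9.76094736e-01 -1.52654584e+00]
(508, 878, 3)
```

View pics/w5.png

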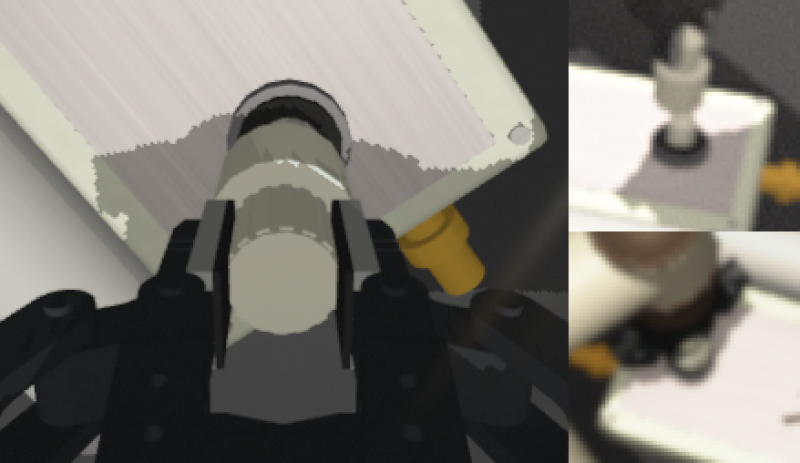

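The wrist view shows the cap boss top centred at x≈283 and the port rim's arc around it, x 229 to 351, top at y≈80. The scene crop shows the cap over the stud. Computing the residual offset from the rim arc.

```bash
python3 - <<'E'
from h import *
from scipy.optimize import least_squares
s=dict(np.load("w5.npz"));c=cam("wrist",s);Rm=R.from_quat(s["ee_rot"]).as_matrix();k=1.822
t=np.linspace(0,2*np.pi,180)
def ext(x,y,r,z):
    X=np.c_[x+r*np.cos(t),y+r*np.sin(t),z+0*t]; q=(proj(c,X)-[100,130])*k; return np.array([q[:,0].min(),q[:,0].max(),q[:,1].min()])
cap=s["position"]+Rm@[-3,-.1,0]
for z in(72,):
    r=least_squares(lambda v:ext(*v,z)-[229,351,80],[557,171,22]).x
    print(z,r,"shift tool",Rm.T@(np.array([r[0],r[1],0])-[cap[0],cap[1],0]))
print("pred shift",Rm.T@(np.array([557,171,0])-[cap[0],cap[1],0]), ext(557,171,r[2],72))
E
```

```text
72 [554.85374229 171.52814123  22.86738611] shift tool [2.79953478e-01 2.83437823e+00 2.15734127e-03]
pred shift [-1.16468939  1.16155258 -0.00192522] [224.63612615 346.42213736  83.85673804]
```

Request:
drive_tool(targets=[[1,-0.4,2,0,0],[1,-0.4,2,4,0],[1,-0.4,2,9,0],[1,-0.4,2,14,0],[1,-0.4,2,19,0],[1,-0.4,2,24,0],[1,-0.4,2,24,0],[1,-0.4,2,24,0]])

```text
clock: 10.65
position: [554.3, 171.0, 128.2]
ee_rot: [-0.304, 0.953, -0.0, -0.0]
contact_force: [0.4, -0.9, -0.6]
gripper_width: 24.0
grasp_force: 59.2
```

Request:
drive_tool(targets=[[1,1.5,-0.3,0,0],[1,1.5,-0.3,2,0],[1,1.5,-0.3,4,0],[1,1.5,-0.3,5,0],[1,1.5,-0.3,5,0],[1,1.5,-0.3,5,0]])

```text
clock: 11.25
position: [553.4, 170.0, 123.5]
ee_rot: [-0.304, 0.953, 0.0, 0.0]
contact_force: [1.1, 0.4, -1.2]
gripper_width: 23.6
grasp_force: 59.2
```

No side force with the mouth over the full stud diameter, so it's centred. Pressing.

Request:
drive_tool(targets=[[1,0,0,2,0],[1,0,0,4,0],[1,0,0,6,0],[1,0,0,8,0],[1,0,0,9,0],[1,0,0,9,0],[1,0,0,9,0]])

```text
clock: 11.95
position: [553.3, 170.2, 113.5]
ee_rot: [-0.304, 0.953, 0.0, -0.0]
contact_force: [2.9, 2.8, -5.5]
gripper_width: 23.8
grasp_force: 59.1
```

The tool is now being pulled down, so the cap has clicked. Squeezing the seal.

Request:
drive_tool(targets=[[1,0,0,1.5,0],[1,0,0,3,0],[1,0,0,4.5,0],[1,0,0,6,0],[1,0,0,6,0],[1,0,0,6,0]])

```text
clock: 12.55
position: [553.7, 170.0, 110.2]
ee_rot: [-0.305, 0.952, -0.0, 0.001]
contact_force: [-1.4, 1.2, 7.5]
gripper_width: 23.9
grasp_force: 60.5
```

Request:
drive_tool(targets=[[1,0,0,1.5,0],[1,0,0,3,0],[1,0,0,4.5,0],[1,0,0,4.5,0],[1,0,0,4.5,0],[1,0,0,4.5,0]])

```text
clock: 13.15
position: [553.9, 170.0, 108.8]
ee_rot: [-0.305, 0.952, -0.0, 0.002]
contact_force: [-6.8, 1.0, 21.8]
gripper_width: 24.0
grasp_force: 62.1
```

The force is 22 N, above the seal's 11 N, at the expected home height of 108.8 mm. One check picture before handing in.

```bash
python3 - <<'E'
from h import *
im=arm.get_image("wrist"); S=arm.get_image("scene"); s=arm.read_state(); print(s["position"],s["contact_force"],s["grasp_force"])
a=cv2.resize(im,(440,330)); b=cv2.resize(S[165:245,215:345],(520,320),interpolation=3)[:, :360]
b=cv2.resize(S[165:240,240:330],(396,330),interpolation=3)
cv2.imwrite("pics/w6.png",cv2.resize(np.hstack([a,b]),(800,316)))
E
```

```text
[553.95896099 169.99248476 108.77817082] [-7.00965392  1.33774115 21.80256485] 62.11893975734711
```

View pics/w6.png

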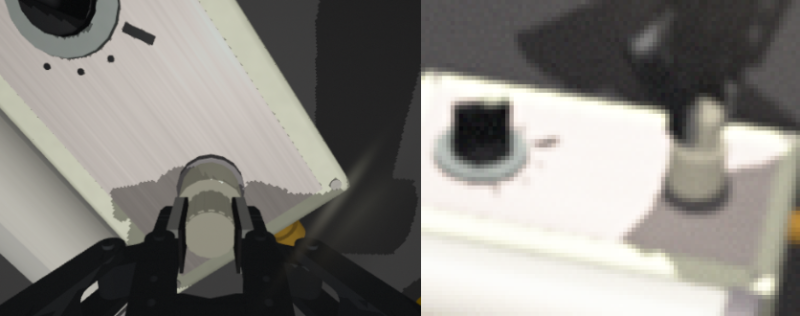

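The cap is seated upright in its rim at (697,180) in the right half, and the knob at (65,25) in the left half is undisturbed. Handing in.

```bash
python3 -c "
from bench import arm
print(arm.job_done())"
```

```text
the job is handed in; nothing more can be done
None
```

The job is handed in; no verdict came back. The knob pointer sits on the bar mark, the cap is clicked onto the stud, and the arm is still pressing it down with about 22 N (the seal needs 11 N). The arm did not touch the wide cap, the bottle or the plant.

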